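Roll the calibrator sleeve onto the scan line and press the scan key

TASK

With your fingertips, push on the longer of the two metal sleeves lying on the code reader so that it rolls onto the white line, and leave it resting there centred over the line, lined up along it and with its ends within the length of the line; then press the scan key fully down and let it come back up. Roll the sleeve only, never pick it up, and leave the short sleeve, the brass bush and the jar on the reader where they are.

Things in the scene. Friction and masses are not known exactly. Their poses are not given: they have to be found in the camera images.
- reader: Fixed flat-bed code reader on the bench, a grey plastic slab 240 x 400 x 30 mm (its x, y, z) with a dark flat rubber pad as its top. Origin: centre of its underside, on the bench; its x axis points away from the key side, y to the left, z up. Its top is 30 mm above the bench. It stands turned by up to about 20 degrees and its place varies.
- scan_line (a point): Middle of the thin white line (4 mm wide, 176 mm long, flat) marked on the reader's top, 30 mm above the bench. The line runs along the reader's x axis; this point's axes are those of the reader, and it lies 26 mm from the reader's centre along the reader's +x.
- long_sleeve: The longer sleeve, a polished, slippery (friction about 0.25) aluminium cylinder 36 mm in diameter, 110 mm long, about 0.28 kg, lying on the pad within 4 degrees of parallel to the line, 75 to 105 mm to its left or right. Origin: centre of the cylinder, 18 mm above the pad; x along it, y and z turn as it rolls. Pushed slowly (up to 40 mm/s) it stops within a few mm; a fingertip near its very top may slip over it.
- short_sleeve: The shorter sleeve, aluminium, 36 mm in diameter and 60 mm long, lying on the other side of the line from the long one. Origin: its centre; x along the cylinder. To be left alone.
- bush: Brass bush standing on the reader's near left corner, 26 mm wide and 28 mm tall. Origin: centre of its underside. To be left alone.
- pin_jar: Small white jar with a black cap standing on the reader's near right corner, 30 mm wide and 42 mm tall. Origin: centre of its underside. To be left alone.
- scan_key (a joint): The scan key, a round grey spring push key 26 mm in diameter in a 42 mm black collar on the reader's top, 90 mm from the reader's centre along its -x and in line with the white line. Value: 0 up, 0.005 m fully down; fully down takes about 4 N and it springs back.
- scan_key_top (a point): Centre of the scan key's top face, which stands 17 mm above the reader's top (47 mm above the bench) when up; moves down with the key.
There are look-alikes about, which are no part of the job. What is shaped like the long_sleeve but green, orange or turquoise is not meant.

How it is judged (in metres and radians):
On the way, in this order (a step that is already met when the one before it is completed fails the run):
1. the long sleeve has rolled over by more than a fifth of a turn (angle between long_sleeve's own z axis and vertical above 1.25 rad), for 0.05 s.
2. the long sleeve rests on the line (y of long_sleeve in the frame of scan_line between -0.007 and 0.007 m and x of long_sleeve in the frame of scan_line between -0.033 and 0.033 m and z of long_sleeve in the frame of scan_line between 0.015 and 0.021 m and angle between the x axis of long_sleeve and the x axis of reader, either way round below 0.14 rad and linear speed of long_sleeve below 0.01 m/s), for 0.2 s.
3. the scan key is pressed down with the sleeve on the line (value of joint scan_key above 0.004 m and y of long_sleeve in the frame of scan_line between -0.007 and 0.007 m and x of long_sleeve in the frame of scan_line between -0.033 and 0.033 m and z of long_sleeve in the frame of scan_line between 0.015 and 0.021 m and angle between the x axis of long_sleeve and the x axis of reader, either way round below 0.14 rad), for 0.05 s.
At the end, for the whole second after the job is handed in: The long sleeve lies at rest on the pad with its axis within 7 mm of the white line and within 0.14 rad of its direction, its middle within 33 mm of the line's middle along it; the scan key has been pressed at least 4 mm since and is up again (within 1.5 mm) (all of step 2 and value of joint scan_key below 0.0015 m and contact force between the fingers and long_sleeve below 0.1 N); the robot touches nothing.
It fails at once if the long sleeve was lifted off the pad or fell off it (z of long_sleeve in the frame of scan_line above 0.027 m or z of long_sleeve in the frame of scan_line below 0.012 m).
It fails at once if the long sleeve was stood on end or tipped (angle between long_sleeve's own x axis and vertical below 1.2 rad).
It fails at once if the scan key was pressed before the sleeve was on the line (value of joint scan_key above 0.0025 m and (y of long_sleeve in the frame of scan_line above 0.012 m or y of long_sleeve in the frame of scan_line below -0.012 m)).
It fails at once if the short sleeve, the brass bush or the jar was moved (distance of any of short_sleeve, bush, pin_jar from where it was at the start of the episode above 0.015 m).
It also fails if it takes over 51 s, if anything falls off the work surface, if the arm or the gripper's body presses on something with over 40 N, if the wrist force passes 120 N, or if a joint passes its speed limit or range.

ROBOT

A 6-joint arm with a two-finger parallel gripper is mounted at the origin on the work surface. World frame = base frame: x ahead of the robot, y to its left, z up, the work surface at z = 0. Lengths are in mm, angles in rad, forces in N, time in s.
With the tool pointing down it reaches from about 250 to 800 mm from the base axis. Payload 8.5 kg.
Tool frame: the origin (TCP) lies at the very end of the fingers, on their centre line; the grasp point (between the pads) lies 19 mm behind it; x points along the fingers, z is the direction in which the jaws open and shut, and the axes are right-handed (so a half turn about x gives the same grasp; the last joint's range is limited). The gripper opens to 85 mm and grips with 20 to 120 N. Pads are 22 mm wide; open, the fingers measure 114 mm over their backs; the gripper's body (76 mm by 85 mm) begins 54 mm behind the grasp point. The pads swing forward as they close: fully open they stand 13 mm farther back than shut.
Start: joints at [-1.115, 0.238, -0.013, 1.319, 0, 1.571], TCP at [231.072, -471.36, 192.276] pointing down, gripper open.
Joint ranges: [-2.66, 2.66], [-1.03, 1.9], [-1.14, 1.46], [-1.82, 2.27], [-1.45, 1.34], [-3.14, 3.14]. Speed limits (rad/s): [2.22, 2.22, 2.79, 3.14, 3.14, 3.14].

INTERFACE

Orientations are given as a 3x3 rotation matrix whose columns are the frame's x, y, z axes.
In Python, from station import arm, vision, workorder gives the robot as it stands.
- The arm moves only by the tool play_rows, never from a script. Its arguments are lists of equal length, an entry for each row: "angular": the turn, a rotation vector about the tool's x, y, z in degrees, a list of three; "offset": the shift along the tool's x, y, z in mm, a list of three; "claw": the opening, from 0 (shut) to 1 (fully open). In form: {"angular": [[ax, ay, az], ...], "offset": [[dx, dy, dz], ...], "claw": [claw, ...]}. A call has 1 to 8 rows; each row shifts and turns the pose as measured when the row begins, along the tool's axes as they then stand; what a row does not reach is not made up. A row lasts 1/10 s, in which the tool goes at most 50 mm and 8.59 degrees, less where a joint would pass 70% of its speed; a pose out of reach is approached as far as the arm can. A call is refused whole if a number of a shift passes 50 or a number of a turn 8.59, either way. A call with a gripper value outside its range is refused whole. The fingers move at their own pace and stop on an object; the grip force is fixed at half the most. Time passes only in rows, so rows that do not move let the fingers close. It gives the time, the measured TCP pose, the force and the opening at its end, in the units of the state.
- arm.read_state(): the state, without advancing time (a new reading comes with each control period).
- vision.snapshot(name): name is "scene" or "top" or "wrist"; returns a dict with "pixels" (420x560x3 uint8, red, green, blue), "z_map" (420x560 float32, mm along the optical axis (not along the pixel's ray), 0 where there is no reading), "K" (3x3 intrinsics, pixels), "dist" ([k1, k2, p1, p2, k3] as OpenCV has them; the pictures are not rectified), "extrinsics" (4x4, takes a point from world to camera coordinates); the wrist camera has in their place "tool_from_camera" (4x4, takes a point from camera to tool coordinates, whose origin is the TCP and whose axes are the tool frame's). Camera axes: x right, y down, z forward; pixel columns grow to the right and rows downward; lengths in mm; the calibration is good to about 2 mm. A picture is of the moment at which its call begins: read the wrist's pose just before it.
- workorder.job_done(): hands the job in, once; it reports no verdict.
The state is a dict: "time_s": time; "joint_positions": joint angles; "qd": joint speeds; "tau": joint torques, N m; "position": TCP position; "tcp_rot": TCP orientation; "ft_force": force on the tool from outside, world axes, zero at the start; "moment": the same for the moment, N m; "opening": finger opening in mm.
Only numpy, scipy, OpenCV 4.12 (cv2) and the standard library are available. Lean on these libraries where they do the work, as an engineer would, in place of code of your own. Each camera call takes 0.05 s, during which the arm holds its last target. There are 200 camera calls.

## Working session

There is one attempt and no reset: what is moved stays moved. The work goes in short steps, Python scripts to look and compute and a tool call to move; the robot and the scene stay as the last step left them, time stands still between calls to the robot, and variables do not carry over. Pictures are saved under pics/ and viewed, about 8 in all and at most 12, crops included, and the job is handed in when it is done.

Besides the shell and the picture viewer there is one more tool, called as name(argument=value, ...) on one line, values as JSON. play_rows: Moves the arm, as the interface text tells. Its arguments: {"type":"object","properties":{"angular":{"type":"array","items":{"type":"array","items":{"type":"number"}}},"offset":{"type":"array","items":{"type":"array","items":{"type":"number"}}},"claw":{"type":"array","items":{"type":"number"}}},"required":["angular","offset","claw"]}

```bash
mkdir -p pics; python3 - <<'E'
from station import arm,vision
import cv2,numpy as np
s=arm.read_state();print(s)
for n in("top","scene"):
    v=vision.snapshot(n);cv2.imwrite(f"pics/{n}0.png",v["pixels"][:,:,::-1]);np.savez(f"{n}0.npz",**v);print(n,v["K"],v["dist"],v["extrinsics"])
E
```

```text
{'time_s': 0.0, 'joint_positions': array([-1.11500914e+00,  2.38773060e-01, -1.42656591e-02,  1.31919510e+00,
       -8.77313398e-06,  1.57082385e+00]), 'qd': array([-1.05290759e-03,  5.65209902e-04, -8.31771477e-06,  2.00636261e-03,
       -1.59481669e-04, -3.49814461e-04]), 'tau': array([-2.47380020e-03, -5.38778472e+01,  3.46440661e+01,  1.82661874e-02,
       -5.73319107e-05, -2.77617528e-05]), 'position': array([ 230.87660877, -470.97916713,  191.67727451]), 'tcp_rot': array([[-6.40618081e-04,  8.97926921e-01,  4.40144106e-01],
       [ 1.28688520e-03,  4.40144572e-01, -8.97925999e-01],
       [-9.99998967e-01, -8.81269572e-06, -1.43749343e-03]]), 'ft_force': array([ 0.57223945,  0.24945857, -0.39687308]), 'moment': array([-0.0015603 , -0.06728974, -0.03571251]), 'opening': 85.34390007621764}
top [[535.37652564   0.         286.28856843]
 [  0.         535.37652564 212.41251188]
 [  0.           0.           1.        ]] [-0.1006563  0.         0.         0.         0.       ] [[ 2.69976312e-02 -9.99539896e-01  1.38247607e-02 -6.12796008e+01]
 [-9.87302464e-01 -2.88277124e-02 -1.56213979e-01  5.27626778e+02]
 [ 1.56540641e-01 -9.43181289e-03 -9.87626482e-01  1.42875441e+03]
 [ 0.00000000e+00  0.00000000e+00  0.00000000e+00  1.00000000e+00]]
scene [[545.38825949   0.         277.41554729]
 [  0.         545.38825949 211.61302677]
 [  0.           0.           1.        ]] [0.06503139 0.         0.         0.         0.        ] [[-7.03242991e-01  7.10622626e-01 -2.15587203e-02  3.75579159e+02]
 [ 4.75231358e-01  4.47310067e-01 -7.57673321e-01 -1.67728997e+02]
 [-5.28776372e-01 -5.43073832e-01 -6.52277825e-01  1.45301239e+03]
 [ 0.00000000e+00  0.00000000e+00  0.00000000e+00  1.00000000e+00]]
```

View pics/top0.png

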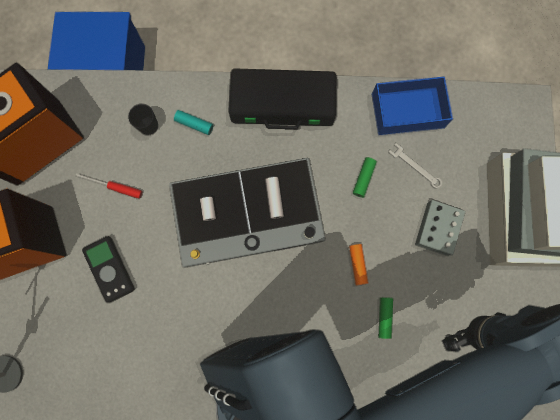

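View pics/scene0.png

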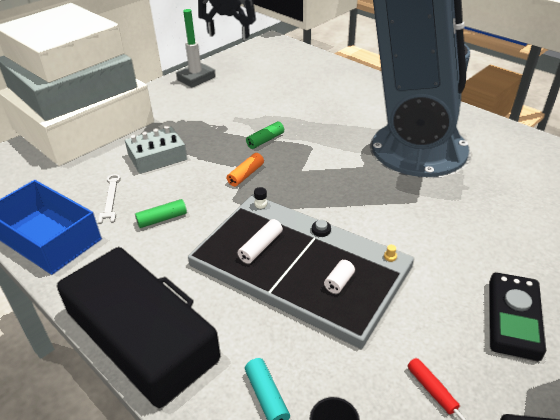

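Candidates in the top view: silver long sleeve (274,197), short sleeve (207,208), green (365,177) and (386,317), orange (358,263) and turquoise (193,122). By the description I choose (274,197), and check it in a close crop.

```bash
python3 - <<'E'
import cv2
i=cv2.imread("pics/top0.png")[150:275,165:335]
cv2.imwrite("pics/crop0.png",cv2.resize(i,None,fx=4.7,fy=4.7,interpolation=cv2.INTER_CUBIC))
E
```

```text
(no output)
```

View pics/crop0.png

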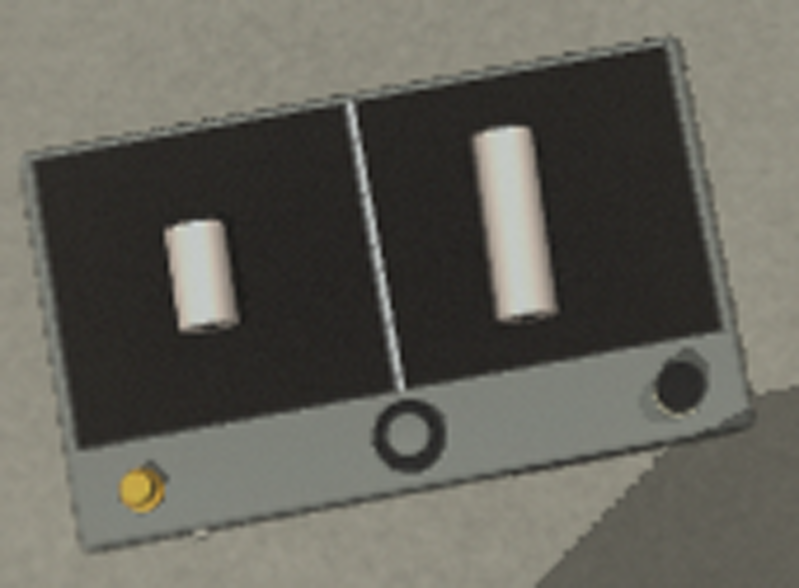

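```bash
cat > h.py <<'E'
import cv2,numpy as np
def ray(v,uv,z,T=None):
    """pixel -> world point on plane z"""
    E=v["extrinsics"] if T is None else np.linalg.inv(T)
    n=cv2.undistortPoints(np.float64(uv).reshape(-1,1,2),v["K"],v["dist"]).reshape(-1,2)
    R,t=E[:3,:3],E[:3,3]; C=-R.T@t
    d=np.c_[n,np.ones(len(n))]@R
    return C+d*((z-C[2])/d[:,2])[:,None]
E
python3 - <<'E'
import numpy as np
from h import *
v=dict(np.load("top0.npz"))
c=lambda *p:(np.float64(p)+.5)/4.7-.5+[165,150]
np.set_printoptions(precision=1,suppress=True)
L=ray(v,c((350,100),(402,390)),30);print("line",L,L.mean(0),np.linalg.norm(L[0]-L[1]))
d=L[0]-L[1];a=np.arctan2(d[1],d[0]);print("yaw",np.degrees(a))
K=ray(v,c((409,436)),47);print("key",K)
co=ray(v,c((28,155),(672,40),(752,425),(88,550)),30);print("corners",co,co.mean(0))
S=ray(v,c((473,132),(535,128),(556,314),(497,318)),48);print("sleeve",S,S.mean(0))
e=(S[0]+S[1]-S[2]-S[3]);print("sleeve yaw",np.degrees(np.arctan2(e[1],e[0])),np.linalg.norm(e)/2)
X=np.array([np.cos(a),np.sin(a)]);Y=np.array([-X[1],X[0]]);m=L.mean(0)
for n,p in dict(S=S.mean(0),K=K[0],C=co.mean(0)).items(): print(n,X@(p-m)[:2],Y@(p-m)[:2])
for n,uv,z in(("short",c((202,275)),48),("jar",c((682,385)),72),("bush",c((140,490)),58)):
    p=ray(v,uv,z)[0];print(n,p,X@(p-m)[:2],Y@(p-m)[:2])
E
```

```text
line [[645.   89.   30. ]
 [471.9  51.4  30. ]] [558.5  70.2  30. ] 177.12888813588316
yaw 12.256808703610822
key [[443.3  45.4  47. ]]
corners [[ 606.1  279.6   30. ]
 [ 687.7 -102.4   30. ]
 [ 457.2 -154.    30. ]
 [ 372.9  230.5   30. ]] [531.   63.4  30. ]
sleeve [[623.6  14.4  48. ]
 [627.1 -22.   48. ]
 [516.8 -37.4  48. ]
 [513.5  -3.2  48. ]] [570.3 -12.1  48. ]
sleeve yaw 8.536052221442617 111.41301962034493
S -5.959236744309197 -82.88072024437369
K -117.79081749144066 0.2092077556424386
C -28.305717509419257 -0.7640184908332359
short [533.8 169.5  48. ] -3.0554562905672746 102.24924473368914
jar [ 474.4 -110.2   72. ] -120.44912723893998 -158.4745783857203
bush [406.7 197.5  58. ] -121.32228493676698 156.6298458301708
```

The crop confirms it: the bright aluminium long sleeve runs from (504,130) to (527,316), to the right of the line (350,100)–(402,390), and the key is at (409,436). In the line frame the sleeve is at (-6,-83) mm with a yaw of -3.7°. I'll push it to +y with both fingertips, jaws spread along the line.

play_rows(angular=[[-8.5, 0, 0], [-8.5, 0, 0], [-8.5, 0, 0], [-8.5, 0, 0], [-8.5, 0, 0], [-8.5, 0, 0], [-8.5, 0, 0], [-8.5, 0, 0]], offset=[[0, 0, 0], [0, 0, 0], [0, 0, 0], [0, 0, 0], [0, 0, 0], [0, 0, 0], [0, 0, 0], [0, 0, 0]], claw=[0.6, 0.6, 0.6, 0.6, 0.6, 0.6, 0.6, 0.6])

```text
time_s: 0.9
position: [229.9, -469.1, 188.7]
tcp_rot: [[-0.003, -0.088, 0.996], [0.007, 0.996, 0.088], [-1.0, 0.007, -0.003]]
ft_force: [1.0, -0.5, 0.2]
opening: 51.4
```

play_rows(angular=[[-7.2, 0, 0], [0, 0, 0], [0, 0, 0], [0, 0, 0], [0, 0, 0], [0, 0, 0], [0, 0, 0], [0, 0, 0]], offset=[[0, 0, 0], [0, 28, 37], [0, 28, 37], [0, 28, 37], [0, 28, 37], [0, 28, 37], [0, 28, 37], [0, 28, 37]], claw=[0.6, 0.6, 0.6, 0.6, 0.6, 0.6, 0.6, 0.6])

```text
time_s: 1.7
position: [441.6, -215.6, 186.8]
tcp_rot: [[-0.007, -0.215, 0.977], [0.009, 0.977, 0.215], [-1.0, 0.01, -0.004]]
ft_force: [0.3, -0.5, 0.6]
opening: 51.1
```

play_rows(angular=[[0, 0, 0], [0, 0, 0], [0, 0, 0], [0, 0, 0], [0, 0, 0], [0, 0, 0], [0, 0, 0], [0, 0, 0]], offset=[[0, 24, 34], [0, 24, 34], [0, 24, 34], [0, 24, 34], [0, 20, 30], [30, 3, 4], [30, 0, 0], [20, 0, 0]], claw=[0.6, 0.6, 0.6, 0.6, 0.6, 0.6, 0.6, 0.6])

```text
time_s: 2.5
position: [591.2, -47.4, 104.6]
tcp_rot: [[-0.003, -0.223, 0.975], [0.01, 0.975, 0.223], [-1.0, 0.01, -0.001]]
ft_force: [-0.2, -0.2, -0.4]
opening: 50.8
```

```bash
cat > st.py <<'E'
import numpy as np
from station import arm
s=arm.read_state();p=s["position"];a=np.radians(12.25);m=np.array([558.5,70.2])
R=np.array([[np.cos(a),np.sin(a)],[-np.sin(a),np.cos(a)]])
print(s["time_s"],p.round(1),"line xy",(R@(p[:2]-m)).round(1),s["ft_force"].round(1),s["tcp_rot"].round(3).tolist())
E
python3 st.py
```

```text
2.5 [591.2 -47.4 104.6] line xy [   7.  -121.9] [-0.2 -0.2 -0.4] [[-0.003, -0.223, 0.975], [0.01, 0.975, 0.223], [-1.0, 0.01, -0.001]]
```

play_rows(angular=[[0, 0, 0], [0, 0, 0], [0, 0, 0], [0, 0, 0], [0, 0, 0]], offset=[[0, -12, -11], [0, 0, 0], [25, 0, 0], [25, 0, 0], [10, 0, 0]], claw=[0.6, 0.6, 0.6, 0.6, 0.6])

```text
time_s: 3.0
position: [582.0, -63.3, 44.0]
tcp_rot: [[-0.003, -0.222, 0.975], [0.01, 0.975, 0.222], [-1.0, 0.01, -0.001]]
ft_force: [0.1, -0.5, -0.1]
opening: 50.9
```

```bash
python3 st.py; python3 - <<'E'
from station import vision
import cv2
v=vision.snapshot("scene");i=v["pixels"][140:350,170:430,::-1]
cv2.imwrite("pics/s1.png",cv2.resize(i,None,fx=2.8,fy=2.8,interpolation=cv2.INTER_CUBIC))
E
```

```text
3.0 [582.  -63.3  44. ] line xy [  -5.4 -135.4] [ 0.1 -0.5 -0.1] [[-0.003, -0.222, 0.975], [0.01, 0.975, 0.222], [-1.0, 0.01, -0.001]]
```

View pics/s1.png

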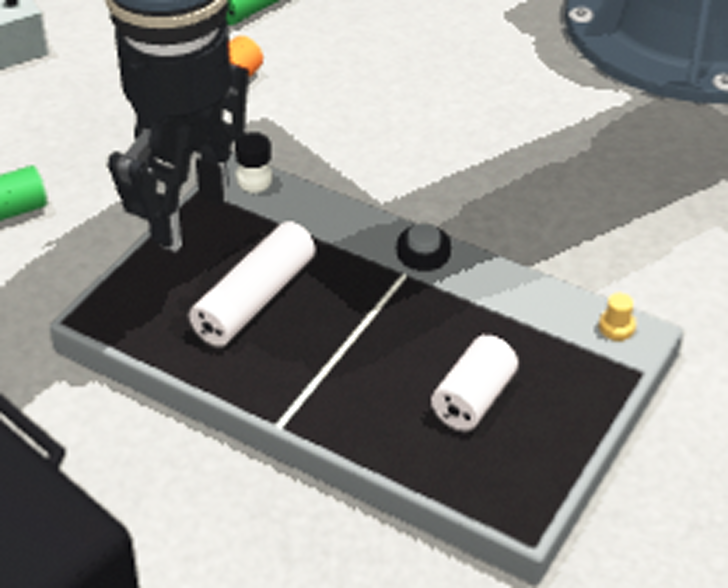

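The two fingertips stand over the pad right of the sleeve (around (170,230)–(210,190)), clear of the jar. I'll go lower and push gently.

play_rows(angular=[[0, 0, 0], [0, 0, 0], [0, 0, 0], [0, 0, 0], [0, 0, 0], [0, 0, 0], [0, 0, 0], [0, 0, 0]], offset=[[7, 4, 0], [1, 4, 0], [0, 4, 0], [0, 3, 0], [0, 3, 0], [0, 3, 0], [0, 3, 0], [0, 3, 0]], claw=[0.6, 0.6, 0.6, 0.6, 0.6, 0.6, 0.6, 0.6])

```text
time_s: 3.85
position: [578.0, -35.0, 40.0]
tcp_rot: [[0.002, -0.222, 0.975], [0.009, 0.975, 0.222], [-1.0, 0.009, 0.004]]
ft_force: [0.3, -0.3, -0.0]
opening: 51.1
```

```bash
python3 st.py
```

```text
3.85 [578. -35.  40.] line xy [  -3.3 -107. ] [ 0.3 -0.3 -0. ] [[0.002, -0.222, 0.975], [0.009, 0.975, 0.222], [-1.0, 0.009, 0.004]]
```

play_rows(angular=[[0, 0, 0], [0, 0, 0], [0, 0, 0], [0, 0, 0], [0, 0, 0], [0, 0, 0], [0, 0, 0], [0, 0, 0]], offset=[[3, 0, 0], [3, 3, 0], [0, 3, 0], [0, 3, 0], [0, 3, 0], [0, 3, 0], [0, 3, 0], [0, 3, 0]], claw=[0.6, 0.6, 0.6, 0.6, 0.6, 0.6, 0.6, 0.6])

```text
time_s: 4.65
position: [572.7, -12.7, 33.4]
tcp_rot: [[0.001, -0.222, 0.975], [0.009, 0.975, 0.222], [-1.0, 0.009, 0.003]]
ft_force: [0.0, 0.1, 0.4]
opening: 51.3
```

```bash
python3 st.py; cat > look.py <<'E'
import sys,cv2,numpy as np
from station import vision
from h import ray
v=vision.snapshot("scene");v2=vision.snapshot("top")
np.savez("last.npz",**v);np.savez("lastt.npz",**v2)
f=lambda i:cv2.resize(i[:,:,::-1],None,fx=2.8,fy=2.8,interpolation=cv2.INTER_CUBIC)
a=f(v["pixels"][180:300,230:370]);b=f(v2["pixels"][155:275,190:330])
cv2.imwrite(sys.argv[1],np.hstack([a,b]))
E
python3 look.py pics/l1.png
```

```text
4.65 [572.7 -12.7  33.4] line xy [ -3.8 -84. ] [0.  0.1 0.4] [[0.001, -0.222, 0.975], [0.009, 0.975, 0.222], [-1.0, 0.009, 0.003]]
```

View pics/l1.png

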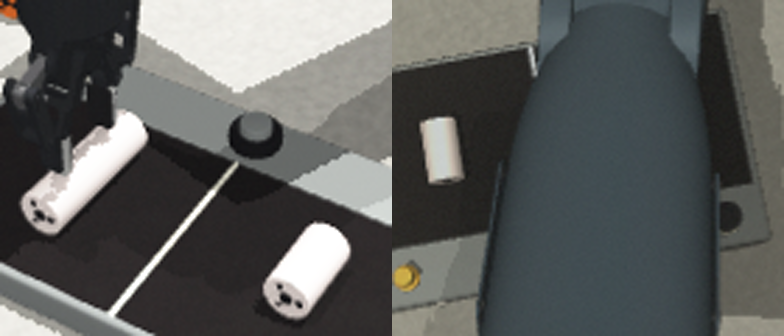

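```bash
python3 st.py; python3 - <<'E'
import numpy as np,cv2
from h import ray
v=dict(np.load("last.npz"));E=v["extrinsics"]
def proj(p):return cv2.projectPoints(np.float64([p]),cv2.Rodrigues(E[:3,:3])[0],E[:3,3],v["K"],v["dist"])[0].ravel().round(1)
a=np.radians(12.25);m=np.array([558.5,70.2]);X=np.array([np.cos(a),np.sin(a)]);Y=np.array([-X[1],X[0]])
P=lambda x,y,z:[*(m+X*x+Y*y),z]
for q in [(-4,-84,33),(29,-84,33),(-37,-84,33),(29,-84,45),(50,-83,48),(-60,-83,48),(50,-60,48)]: print(q,proj(P(*q)))
R,t=E[:3,:3],E[:3,3]
# world points from the depth map near finger & sleeve
for u,w in [(245,257),(252,240),(251,235),(254,236),(270,228),(262,240),(250,247),(258,233),(275,224)]:
    z=v["z_map"][w,u]; n=cv2.undistortPoints(np.float64([[[u,w]]]),v["K"],v["dist"]).ravel()
    p=R.T@(np.array([*n,1])*z-t); d=p[:2]-m; print((u,w),"line",(X@d).round(1),(Y@d).round(1),p[2].round(1))
cv2.imwrite("pics/z1.png",cv2.resize(v["pixels"][175:280,220:320,::-1],None,fx=5.7,fy=5.7,interpolation=cv2.INTER_CUBIC))
E
```

```text
4.75 [572.6 -12.6  33.4] line xy [ -3.8 -83.9] [0.5 0.1 0.5] [[0.001, -0.222, 0.975], [0.009, 0.975, 0.222], [-1.0, 0.009, 0.003]]
(-4, -84, 33) [259.8 247. ]
(29, -84, 33) [250.8 256.7]
(-37, -84, 33) [268.4 237.6]
(29, -84, 45) [250.5 252.5]
(50, -83, 48) [244.8 258. ]
(-60, -83, 48) [274.5 226.3]
(50, -60, 48) [254.3 262.3]
(245, 257) line 48.1 -83.9 48.7
(252, 240) line 30.6 -76.6 85.0
(251, 235) line 32.2 -76.9 99.7
(254, 236) line 26.9 -73.8 94.2
(270, 228) line -33.5 -76.6 66.9
(262, 240) line 0.9 -73.7 62.2
(250, 247) line 34.4 -79.9 67.2
(258, 233) line -7.6 -89.0 67.4
(275, 224) line -53.0 -76.8 62.9
```

View pics/z1.png

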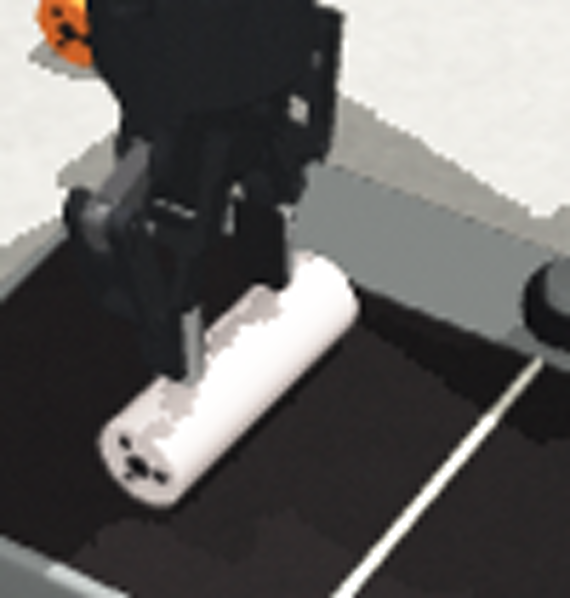

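The picture shows the fingertips (near (190,375)) above the sleeve, which hasn't moved, yet the TCP reads z=33 — a disagreement. I'll check it with the wrist camera's depth.

```bash
python3 - <<'E'
import numpy as np,cv2
from station import arm,vision
s=arm.read_state();w=vision.snapshot("wrist");np.savez("w1.npz",**w)
T=np.eye(4);T[:3,:3]=s["tcp_rot"];T[:3,3]=s["position"]
M=w["tool_from_camera"];print(M.round(3),w["K"].round(1),w["dist"]);print(s["joint_positions"])
a=np.radians(12.25);m=np.array([558.5,70.2]);X=np.array([np.cos(a),np.sin(a)]);Y=np.array([-X[1],X[0]])
def cloud(v,E):
    h,ww=v["z_map"].shape;uv=np.stack(np.meshgrid(np.arange(ww),np.arange(h)),-1).reshape(-1,2).astype(float)
    n=cv2.undistortPoints(uv[:,None],v["K"],v["dist"]).reshape(-1,2);z=v["z_map"].ravel()
    p=np.c_[n,np.ones(len(n))]*z[:,None];p=p@E[:3,:3].T+E[:3,3];d=p[:,:2]-m
    return np.c_[d@X,d@Y,p[:,2]].reshape(h,ww,3)
c=cloud(w,T@M)
for r in range(20,420,50): print(r,[tuple(c[r,q].round(0).astype(int)) for q in range(20,560,75)])
v=dict(np.load("last.npz"));c=cloud(v,np.linalg.inv(v["extrinsics"]))
print("scene finger col 253"); 
for r in range(225,262,3): print(r,c[r,253].round(1),c[r,251].round(1),v["pixels"][r,253])
cv2.imwrite("pics/w1.png",w["pixels"][:,:,::-1])
E
```

```text
[[ 1.00000e-03 -2.74000e-01  9.62000e-01 -1.81484e+02]
 [-0.00000e+00 -9.62000e-01 -2.74000e-01  6.87270e+01]
 [ 1.00000e+00  0.00000e+00 -1.00000e-03 -3.50000e-01]
 [ 0.00000e+00  0.00000e+00  0.00000e+00  1.00000e+00]] [[289.2   0.  276.3]
 [  0.  289.2 213.4]
 [  0.    0.    1. ]] [-0.03134664  0.          0.          0.          0.        ]
[-0.02760887  0.41355878 -0.18118281  0.97492595  0.00943199  1.31902091]
20 [(np.int64(-178), np.int64(57), np.int64(0)), (np.int64(-110), np.int64(46), np.int64(30)), (np.int64(-66), np.int64(46), np.int64(31)), (np.int64(-23), np.int64(46), np.int64(29)), (np.int64(19), np.int64(47), np.int64(30)), (np.int64(62), np.int64(47), np.int64(30)), (np.int64(124), np.int64(60), np.int64(0)), (np.int64(178), np.int64(62), np.int64(-1))]
70 [(np.int64(-185), np.int64(26), np.int64(-1)), (np.int64(-113), np.int64(19), np.int64(30)), (np.int64(-68), np.int64(19), np.int64(30)), (np.int64(-24), np.int64(20), np.int64(30)), (np.int64(20), np.int64(20), np.int64(30)), (np.int64(65), np.int64(21), np.int64(31)), (np.int64(129), np.int64(28), np.int64(0)),
[... 2348 characters left out ...]
[29 30 32]
228 [ 30.6 -72.1 119.3] [ 36.6 -72.4 123.8] [31 32 33]
231 [ 29.1 -73.8 109.3] [ 30.7 -77.4 108.9] [142 142 140]
234 [ 30.2 -73.4 102.5] [ 33.4 -75.9 103.8] [146 145 144]
237 [ 28.7 -75.   92.4] [ 31.  -78.2  92.7] [146 146 144]
240 [652.9 397.6 828.8] [ 33.1 -77.1  86.8] [147 148 145]
243 [ 20.5 -82.3  65.5] [ 21.9 -86.3  64.7] [201 191 187]
246 [ 25.2 -79.3  62.6] [ 31.6 -79.4  67.9] [227 217 214]
249 [ 31.7 -74.9  61.9] [ 35.6 -76.9  64.2] [254 254 253]
252 [ 36.3 -71.9  58.9] [ 41.4 -73.   62.7] [252 250 248]
255 [ 40.2 -69.4  55.2] [ 42.9 -72.3  56. ] [240 234 231]
258 [ 39.4 -70.6  45.4] [ 47.  -69.8  52.3] [193 183 179]
261 [ 34.9 -74.6  30.6] [ 48.3 -69.3  45.3] [28 26 26]
```

View pics/w1.png

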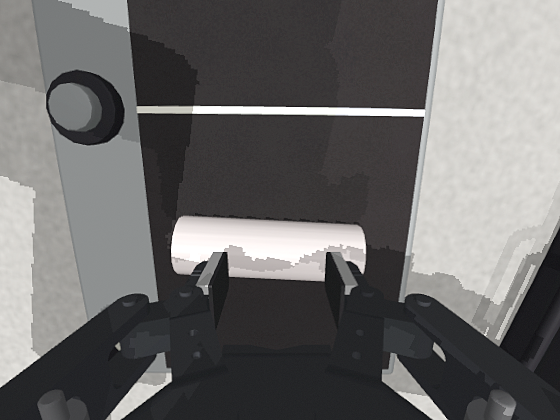

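The wrist view shows the fingertips at (215,255) and (340,255), too close to the camera for the stated TCP. Both cameras agree that they sit about 48 mm short of the reported TCP, i.e. at z≈80 over the sleeve at (268,245), which is untouched. I'll back off, descend beside it and verify by depth.

play_rows(angular=[[0, 0, 0], [0, 0, 0], [0, 0, 0], [0, 0, 0], [0, 0, 0], [0, 0, 0], [0, 0, 0], [0, 0, 0]], offset=[[-6, 0, 0], [0, -20, 0], [0, -25, 0], [0, -8, 0], [10, 0, 0], [10, 0, 0], [10, 0, 0], [6, 0, 0]], claw=[0.6, 0.6, 0.6, 0.6, 0.6, 0.6, 0.6, 0.6])

```text
time_s: 5.6
position: [585.2, -64.1, 2.5]
tcp_rot: [[0.003, -0.223, 0.975], [0.01, 0.975, 0.223], [-1.0, 0.009, 0.005]]
ft_force: [-0.3, 0.1, 0.3]
opening: 51.4
```

```bash
cat > tip.py <<'E'
import numpy as np,cv2
from station import arm,vision
a=np.radians(12.25);m=np.array([558.5,70.2]);X=np.array([np.cos(a),np.sin(a)]);Y=np.array([-X[1],X[0]])
def cloud(v,E):
    h,ww=v["z_map"].shape;uv=np.stack(np.meshgrid(np.arange(ww),np.arange(h)),-1).reshape(-1,2).astype(float)
    n=cv2.undistortPoints(uv[:,None],v["K"],v["dist"]).reshape(-1,2);z=v["z_map"].ravel()
    p=np.c_[n,np.ones(len(n))]*z[:,None];p=p@E[:3,:3].T+E[:3,3];d=p[:,:2]-m
    c=np.c_[d@X,d@Y,p[:,2]];c[z==0]=np.nan;return c.reshape(h,ww,3)
def scene():
    v=vision.snapshot("scene");return v,cloud(v,np.linalg.inv(v["extrinsics"]))
E
python3 st.py; python3 - <<'E'
from tip import *
v,c=scene()
k=(abs(c[...,0]+3)<50)&(c[...,1]<-108)&(c[...,1]>-160)&(c[...,2]>34)&(c[...,2]<160)
q=c[k];print(len(q));
for z in range(34,110,6):
    b=q[(q[:,2]>=z)&(q[:,2]<z+6)]
    if len(b):print(z,len(b),b.min(0).round(0),b.max(0).round(0))
E
```

```text
5.6 [585.2 -64.1   2.5] line xy [  -2.4 -137. ] [-0.3  0.1  0.3] [[0.003, -0.223, 0.975], [0.01, 0.975, 0.223], [-1.0, 0.009, 0.005]]
933
34 11 [ -43. -160.   34.] [  39. -117.   36.]
40 2 [ -28. -138.   45.] [  30. -132.   46.]
46 25 [ -31. -147.   47.] [  32. -126.   52.]
52 41 [ -34. -148.   52.] [  38. -124.   58.]
58 45 [ -34. -148.   58.] [  39. -125.   64.]
64 46 [ -35. -151.   64.] [  39. -125.   70.]
70 43 [ -42. -148.   70.] [  39. -125.   76.]
76 38 [ -34. -149.   76.] [  39. -125.   82.]
82 36 [ -38. -146.   82.] [  39. -124.   88.]
88 43 [ -53. -145.   88.] [  39. -123.   94.]
94 50 [ -53. -146.   94.] [  47. -123.  100.]
100 42 [ -53. -145.  100.] [  45. -124.  106.]
106 35 [ -52. -149.  107.] [  47. -120.  112.]
```

The true tip is 44 mm behind the TCP and its front face is 12 mm ahead of it. Lower 8 mm (tip z≈38), then push.

play_rows(angular=[[0, 0, 0], [0, 0, 0], [0, 0, 0], [0, 0, 0], [0, 0, 0], [0, 0, 0], [0, 0, 0], [0, 0, 0]], offset=[[6, 0, 0], [1, 4, 0], [0, 4, 0], [0, 4, 0], [0, 3, 0], [0, 3, 0], [0, 3, 0], [0, 3, 0]], claw=[0.6, 0.6, 0.6, 0.6, 0.6, 0.6, 0.6, 0.6])

```text
time_s: 6.45
position: [579.1, -37.4, -5.2]
tcp_rot: [[0.002, -0.225, 0.974], [0.01, 0.974, 0.225], [-1.0, 0.009, 0.005]]
ft_force: [1.5, -0.1, -0.1]
opening: 51.3
```

play_rows(angular=[[0, 0, 0], [0, 0, 0], [0, 0, 0], [0, 0, 0], [0, 0, 0], [0, 0, 0], [0, 0, 0], [0, 0, 0]], offset=[[0, 3, 0], [0, 3, 0], [0, 3, 0], [0, 3, 0], [0, 3, 0], [0, 3, 0], [0, 3, 0], [0, 3, 0]], claw=[0.6, 0.6, 0.6, 0.6, 0.6, 0.6, 0.6, 0.6])

```text
time_s: 7.25
position: [573.3, -12.0, -4.9]
tcp_rot: [[0.003, -0.225, 0.974], [0.01, 0.974, 0.225], [-1.0, 0.009, 0.005]]
ft_force: [-0.3, -0.1, -0.1]
opening: 51.0
```

```bash
cat > sl.py <<'E'
# sleeve location: fit from scene + wrist clouds: bright points above the pad
from tip import *
def report(name,c,px,ylo,yhi):
    k=(px.min(-1)>110)&(np.ptp(px.astype(int),axis=-1)<45)&(abs(c[...,0])<80)&(c[...,1]>ylo)&(c[...,1]<yhi)&(c[...,2]>42)&(c[...,2]<72)
    q=c[k]
    if len(q)<30: print(name,"few",len(q));return
    from scipy.optimize import least_squares
    f=lambda p:np.hypot(q[:,1]-p[0]-p[1]*(q[:,0]-q[:,0].mean()),q[:,2]-48)-18
    r=least_squares(f,[np.median(q[:,1])-3,0],loss="soft_l1",f_scale=1.5)
    print(name,len(q),"y",r.x[0].round(1),"yaw",np.degrees(r.x[1]).round(1),"x",np.percentile(q[:,0],[1,99]).round(1),"mid",np.percentile(q[:,0],[1,99]).mean().round(1))
v,c=scene();report("scene",c,v["pixels"],-120,55)
s=arm.read_state();w=vision.snapshot("wrist");T=np.eye(4);T[:3,:3]=s["tcp_rot"];T[:3,3]=s["position"]
report("wrist",cloud(w,T@w["tool_from_camera"]),w["pixels"],-120,55)
np.savez("w.npz",**w);np.savez("last.npz",**v)
E
python3 st.py; python3 sl.py
```

```text
7.25 [573.3 -12.   -4.9] line xy [ -3.  -83.5] [-0.3 -0.1 -0.1] [[0.003, -0.225, 0.974], [0.01, 0.974, 0.225], [-1.0, 0.009, 0.005]]
scene 871 y -53.3 yaw -2.5 x [-59.   50.2] mid -4.4
wrist 20329 y -52.8 yaw -2.4 x [-60.7  46.1] mid -7.3
```

play_rows(angular=[[0, 0, 0], [0, 0, 0], [0, 0, 0], [0, 0, 0], [0, 0, 0], [0, 0, 0], [0, 0, 0], [0, 0, 0]], offset=[[0, 3, 0], [0, 3, 0], [0, 3, 0], [0, 3, 0], [0, 3, 0], [0, 3, 0], [0, 3, 0], [0, 3, 0]], claw=[0.6, 0.6, 0.6, 0.6, 0.6, 0.6, 0.6, 0.6])

```text
time_s: 8.15
position: [567.5, 13.2, -4.6]
tcp_rot: [[0.003, -0.225, 0.974], [0.01, 0.974, 0.225], [-1.0, 0.009, 0.005]]
ft_force: [-0.1, -0.1, 0.5]
opening: 51.3
```

play_rows(angular=[[0, 0, 0], [0, 0, 0], [0, 0, 0], [0, 0, 0], [0, 0, 0], [0, 0, 0], [0, 0, 0], [0, 0, 0]], offset=[[0, 3, 0], [0, 3, 0], [0, 3, 0], [0, 2.5, 0], [0, 2, 0], [0, 2, 0], [0, 1.5, 0], [0, 0, 0]], claw=[0.6, 0.6, 0.6, 0.6, 0.6, 0.6, 0.6, 0.6])

```text
time_s: 8.95
position: [563.2, 31.7, -4.4]
tcp_rot: [[0.003, -0.225, 0.974], [0.01, 0.974, 0.225], [-1.0, 0.009, 0.005]]
ft_force: [-0.4, -1.2, -0.4]
opening: 51.1
```

```bash
python3 st.py; python3 sl.py
```

```text
8.95 [563.2  31.7  -4.4] line xy [ -3.5 -38.6] [-0.4 -1.2 -0.4] [[0.003, -0.225, 0.974], [0.01, 0.974, 0.225], [-1.0, 0.009, 0.005]]
scene 890 y -7.7 yaw -2.2 x [-57.8  51.9] mid -2.9
wrist 20146 y -8.7 yaw -2.1 x [-59.1  47.8] mid -5.6
```

play_rows(angular=[[0, 0, 0], [0, 0, 0], [0, 0, 0], [0, 0, 0], [0, 0, 0], [0, 0, 0], [0, 0, 0]], offset=[[0, 1.5, 0], [0, 1.5, 0], [0, 1.5, 0], [0, 1.5, 0], [0, 1, 0], [0, 0, 0], [0, 0, 0]], claw=[0.6, 0.6, 0.6, 0.6, 0.6, 0.6, 0.6])

```text
time_s: 9.75
position: [561.6, 38.8, -4.4]
tcp_rot: [[0.003, -0.225, 0.974], [0.01, 0.974, 0.225], [-1.0, 0.009, 0.005]]
ft_force: [0.2, -0.6, -0.4]
opening: 51.7
```

```bash
python3 st.py; python3 sl.py; python3 - <<'E'
from tip import *
s=arm.read_state()
w=dict(np.load("w.npz"));T=np.eye(4);T[:3,:3]=s["tcp_rot"];T[:3,3]=s["position"]
v=dict(np.load("last.npz"))
for n,q,c in(("w",w,cloud(w,T@w["tool_from_camera"])),("s",v,cloud(v,np.linalg.inv(v["extrinsics"])))):
    k=(abs(c[...,1])<20)&(abs(c[...,0])<88)&(abs(c[...,0])>60)&(abs(c[...,2]-30)<6)&(q["pixels"].min(-1)>110)
    p=c[k]
    for lo,hi in((-88,-60),(60,88)):
        b=p[(p[:,0]>lo)&(p[:,0]<hi)];print(n,"line pts",len(b),np.median(b,0).round(1) if len(b) else "")
E
```

```text
9.75 [561.6  38.8  -4.4] line xy [ -3.6 -31.4] [ 0.2 -0.6 -0.4] [[0.003, -0.225, 0.974], [0.01, 0.974, 0.225], [-1.0, 0.009, 0.005]]
scene 885 y -1.5 yaw -2.1 x [-57.6  51.6] mid -3.0
wrist 20055 y -2.5 yaw -2.1 x [-58.8  48.1] mid -5.3
w line pts 198 [-80.3  -2.7  30.5]
w line pts 581 [84.6 -2.7 30.2]
s line pts 2 [-83.2   1.8  33.6]
s line pts 46 [80.4 -1.5 30.8]
```

On both cameras the sleeve is within about 0.3 mm of the line (same offset as the line itself), with 2° of yaw. I'll retreat and go over the key with the fingers shut.

play_rows(angular=[[0, 0, 0], [0, 0, 0], [0, 0, 0], [0, 0, 0], [0, 0, 0], [0, 0, 0], [0, 0, 0], [0, 0, 0]], offset=[[0, -8, 0], [0, -12, 0], [-20, 0, 0], [-40, 0, 0], [-30, 0, 0], [0, 15, -35], [0, 15, -35], [0, 13, -30]], claw=[0.6, 0.6, 0.6, 0.6, 0.2, 0, 0, 0])

```text
time_s: 10.65
position: [462.2, 30.6, 88.3]
tcp_rot: [[0.006, -0.22, 0.975], [0.009, 0.975, 0.22], [-1.0, 0.007, 0.008]]
ft_force: [0.1, 0.6, -0.4]
opening: -0.4
```

play_rows(angular=[[0, 0, 0], [0, 0, 0], [0, 0, 0]], offset=[[0, 0, 0], [0, 0, 0], [0, 0, 0]], claw=[0, 0, 0])

```text
time_s: 10.95
position: [459.7, 28.9, 89.2]
tcp_rot: [[0.006, -0.219, 0.976], [0.009, 0.976, 0.219], [-1.0, 0.007, 0.008]]
ft_force: [-0.8, 0.6, -0.0]
opening: -0.4
```

```bash
python3 st.py; python3 sl.py; python3 - <<'E'
from tip import *
s=arm.read_state()
w=dict(np.load("w.npz"));T=np.eye(4);T[:3,:3]=s["tcp_rot"];T[:3,3]=s["position"]
v=dict(np.load("last.npz"));c=cloud(v,np.linalg.inv(v["extrinsics"]))
q=c[(abs(c[...,0]+116)<40)&(abs(c[...,1])<40)&(c[...,2]>34)&(c[...,2]<150)]
for z in range(34,150,5):
    b=q[(q[:,2]>=z)&(q[:,2]<z+5)]
    if len(b):print(z,len(b),b.min(0).round(0),b.max(0).round(0))
cv2.imwrite("pics/k.png",np.hstack([cv2.resize(v["pixels"][150:290,240:380,::-1],(400,400)),cv2.resize(w["pixels"][60:340,130:410,::-1],(400,400))]))
E
```

```text
10.95 [459.7  28.9  89.2] line xy [-105.3  -19.4] [-0.8  0.6 -0. ] [[0.006, -0.219, 0.976], [0.009, 0.976, 0.219], [-1.0, 0.007, 0.008]]
scene 868 y -1.3 yaw -2.2 x [-57.4  51.7] mid -2.9
wrist 6555 y -2.3 yaw -2.1 x [-60.6  47.6] mid -6.5
34 51 [-138.  -39.   34.] [-82.  38.  39.]
39 91 [-136.  -22.   39.] [-96.  20.  44.]
44 43 [-130.  -18.   44.] [-93.  15.  49.]
49 76 [-129.  -13.   49.] [-104.   11.   54.]
54 2 [-113.   -7.   54.] [-109.   10.   54.]
124 1 [-102.  -15.  127.] [-102.  -15.  127.]
129 8 [-104.  -27.  130.] [-96.  -9. 134.]
134 19 [-112.  -26.  135.] [-92.  -7. 139.]
139 24 [-115.  -26.  139.] [-90.  -8. 144.]
144 24 [-110.  -26.  144.] [-90.  -7. 149.]
149 6 [-112.  -27.  149.] [-92.  -8. 150.]
```

View pics/k.png

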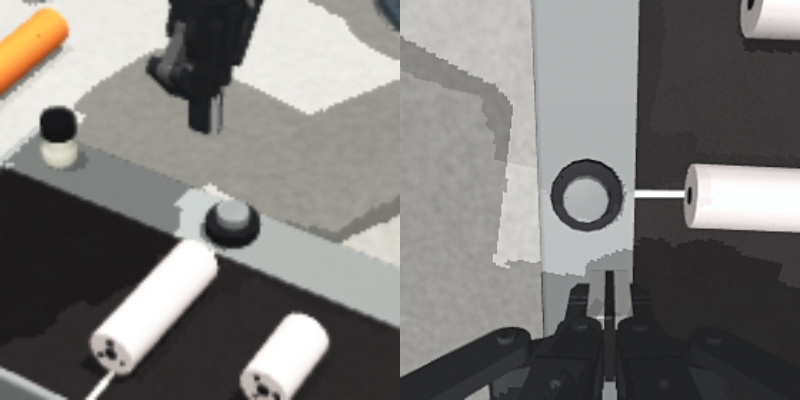

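The left view shows the sleeve on the line; in the right one the key is at (585,197) and the shut fingertips at (608,290). The tip is 41 mm above the TCP. Next I shift over the key (-11 along the line, +18 across) and descend.

play_rows(angular=[[0, 0, 0], [0, 0, 0], [0, 0, 0], [0, 0, 0], [0, 0, 0], [0, 0, 0]], offset=[[0, 10, -6], [0, 8, -5], [0, 0, 0], [25, 0, 0], [25, 0, 0], [10, 0, 0]], claw=[0, 0, 0, 0, 0, 0])

```text
time_s: 11.65
position: [447.5, 46.9, 28.5]
tcp_rot: [[0.01, -0.22, 0.975], [0.009, 0.975, 0.22], [-1.0, 0.007, 0.012]]
ft_force: [0.2, -0.2, -0.5]
opening: -0.1
```

```bash
python3 st.py
```

```text
11.65 [447.5  46.9  28.5] line xy [-113.4    0.8] [ 0.2 -0.2 -0.5] [[0.01, -0.22, 0.975], [0.009, 0.975, 0.22], [-1.0, 0.007, 0.012]]
```

play_rows(angular=[[0, 0, 0], [0, 0, 0], [0, 0, 0], [0, 0, 0], [0, 0, 0], [0, 0, 0], [0, 0, 0], [0, 0, 0]], offset=[[5, -1.5, -2], [5, 0, 0], [4, 0, 0], [2, 0, 0], [2, 0, 0], [2, 0, 0], [2, 0, 0], [0, 0, 0]], claw=[0, 0, 0, 0, 0, 0, 0, 0])

```text
time_s: 12.45
position: [446.3, 45.2, 7.1]
tcp_rot: [[0.011, -0.221, 0.975], [0.009, 0.975, 0.221], [-1.0, 0.006, 0.012]]
ft_force: [-1.9, 0.4, 4.9]
opening: 0.2
```

```bash
python3 st.py
```

```text
12.45 [446.3  45.2   7.1] line xy [-114.9   -0.6] [-1.9  0.4  4.9] [[0.011, -0.221, 0.975], [0.009, 0.975, 0.221], [-1.0, 0.006, 0.012]]
```

play_rows(angular=[[0, 0, 0], [0, 0, 0], [0, 0, 0]], offset=[[1.5, 0, 0], [1, 0, 0], [1, 0, 0]], claw=[0, 0, 0])

```text
time_s: 12.75
position: [446.6, 45.2, 6.8]
tcp_rot: [[0.013, -0.221, 0.975], [0.009, 0.975, 0.221], [-1.0, 0.006, 0.015]]
ft_force: [-6.2, -0.7, 16.7]
opening: -0.1
```

The force rises hard (16.7 N): a stop. I'll retract stepwise and check that the force follows the spring over the 5 mm of travel.

play_rows(angular=[[0, 0, 0], [0, 0, 0]], offset=[[-1.2, 0, 0], [0, 0, 0]], claw=[0, 0])

```text
time_s: 12.95
position: [446.6, 45.3, 8.8]
tcp_rot: [[0.014, -0.221, 0.975], [0.009, 0.975, 0.221], [-1.0, 0.006, 0.016]]
ft_force: [-1.9, 0.1, 1.9]
opening: 0.2
```

play_rows(angular=[[0, 0, 0], [0, 0, 0]], offset=[[-1.5, 0, 0], [0, 0, 0]], claw=[0, 0])

```text
time_s: 13.15
position: [446.8, 45.3, 10.5]
tcp_rot: [[0.014, -0.221, 0.975], [0.009, 0.975, 0.221], [-1.0, 0.006, 0.016]]
ft_force: [-1.0, 1.1, 2.4]
opening: -0.4
```

play_rows(angular=[[0, 0, 0], [0, 0, 0]], offset=[[-1.5, 0, 0], [0, 0, 0]], claw=[0, 0])

```text
time_s: 13.35
position: [446.9, 45.3, 11.9]
tcp_rot: [[0.014, -0.221, 0.975], [0.009, 0.975, 0.221], [-1.0, 0.006, 0.016]]
ft_force: [-1.4, -1.2, 0.6]
opening: -0.1
```

play_rows(angular=[[0, 0, 0], [0, 0, 0]], offset=[[-2, 0, 0], [0, 0, 0]], claw=[0, 0])

```text
time_s: 13.55
position: [447.2, 45.3, 13.9]
tcp_rot: [[0.015, -0.221, 0.975], [0.009, 0.975, 0.221], [-1.0, 0.006, 0.016]]
ft_force: [0.2, 0.5, -0.2]
opening: -0.0
```

The force fell from the stop through about 2 N to 0 over some 5 mm, so the key was fully pressed and has been released. Retreat and check.

play_rows(angular=[[0, 0, 0], [0, 0, 0], [0, 0, 0], [0, 0, 0], [0, 0, 0], [0, 0, 0]], offset=[[-20, 0, 0], [-40, 0, 0], [-40, 0, 0], [0, -40, 0], [0, -30, 0], [0, 0, 0]], claw=[0, 0, 0, 0, 0, 0])

```text
time_s: 14.15
position: [462.5, -25.2, 117.6]
tcp_rot: [[0.016, -0.225, 0.974], [0.008, 0.974, 0.225], [-1.0, 0.005, 0.017]]
ft_force: [-0.3, 0.6, -0.8]
opening: 0.4
```

```bash
python3 st.py; python3 sl.py; python3 - <<'E'
from tip import *
v=dict(np.load("last.npz"));c=cloud(v,np.linalg.inv(v["extrinsics"]))
q=c[(np.hypot(c[...,0]+117,c[...,1]+1)<8)&(c[...,2]>34)&(c[...,2]<70)];print("key top z",np.median(q[:,2]),len(q))
w=dict(np.load("w.npz"))
cv2.imwrite("pics/f.png",np.hstack([cv2.resize(v["pixels"][150:290,230:410,::-1],(514,400)),cv2.resize(w["pixels"][:,:,::-1],(280,210)).repeat(1,0)[:210] if 0 else cv2.resize(w["pixels"][:,140:420,::-1],(266,400))]))
E
```

```text
14.15 [462.5 -25.2 117.6] line xy [-114.1  -72.8] [-0.3  0.6 -0.8] [[0.016, -0.225, 0.974], [0.008, 0.974, 0.225], [-1.0, 0.005, 0.017]]
scene 869 y -1.4 yaw -2.0 x [-57.5  51.7] mid -2.9
wrist 5980 y -2.1 yaw -2.3 x [-60.9  47.6] mid -6.6
key top z 51.36491079896388 30
```

View pics/f.png

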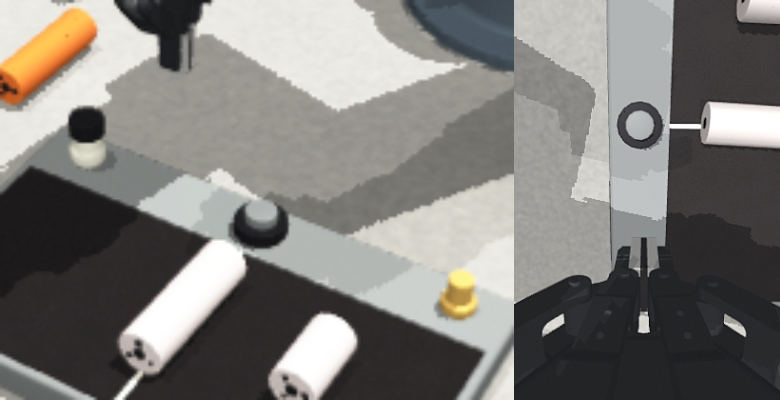

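The sleeve lies over the line ((140,360) to (230,255) left), the key is up (262,215), the jar, bush and short sleeve are where they were, and the arm is clear. Handing in.

```bash
python3 -c "
from station import workorder;print(workorder.job_done())"
```

```text
the job is handed in; nothing more can be done
None
```

I rolled the long sleeve onto the white line with the two spread fingertips, pressed the scan key to its stop with the fingers shut, and handed the job in at about 14 s of the 51 s. No verdict is reported.

**Last checks**
- **Sleeve:** it is centred on the line to within about 1 mm across it. It is turned about 2° (0.04 rad) from the line, and its middle is 3–7 mm from the line's middle along it. It did not shift during the key press.
- **Key:** the force reached 16.7 N at the stop, then fell to zero over about 5 mm as I backed off. The key is up again; its top reads 51 mm, the same as before the press.
- **Other things:** in the last picture the jar, bush and short sleeve stand where they were, and the arm is clear of everything.

**Disagreements**
- **TCP:** the real fingertips sit about 41–44 mm short of the TCP the robot reports by camera depth, and about 35 mm by where the key stopped them. My first push passed over the sleeve without touching it. I found this from the camera depth and corrected for it.
- **Cameras:** the wrist and scene cameras differ by about 1 mm across the line and 3 mm along it.
- **Key height:** the camera reads the key top about 4 mm higher than the stated 47 mm, both before and after the press.

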